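# Show the tall jar to the counter scanner

## Task

Take the tall jar out of the sheet pan and hold it up to the counter scanner: upright, squarely in front of the scanner's window, the middle of its barcode label level with the middle of the window, about 10 cm from the window and turned to face it. Keep it upright on the way, leave the other jars and the label roll undisturbed, do not bump the scanner, and finish while still holding the jar there, still, in the gripper.

Things in the scene. Friction and masses are not known exactly. Their poses are not given: they have to be found in the camera images.
- tall_jar: The one tall slim amber jar with gold lid: 112 mm high, 54 mm in diameter, 0.24 to 0.44 kg (the other jars are 68 mm high). Origin: centre of its underside, z up. Lid: 56 mm in diameter, 92 to 112 mm above the origin. +x points out through the middle of its white barcode label; a white paper strip runs from the label up over the lid's edge to the lid's centre. Turned any way in the pan.
- jar_label (a point): Middle of the tall jar's barcode label, on its surface: 27.6 mm from the jar's axis along its +x, 42 mm above its underside. The label is 44 mm high and spans 43 degrees either side. Axes as the jar's.
- pan: Aluminium quarter sheet pan, 240 (x) by 330 (y) by 25 mm high, floor 3 mm thick; fixed. Origin: centre of its underside. The four jars stand on its floor, one near the middle of each quarter (about 55 mm from the centre in x and 80 mm in y), the tall one in any quarter.
- scanner: White barcode scanner on the counter to the robot's left, fixed, 168 mm high: a foot 130 by 96 by 14 mm, a stem, an upright head 82 mm wide, 70 mm deep (62 to 168 mm high). Origin: on the counter below the head. The black upright window is on the -x side of the head; the foot reaches 80 mm out on that side (46 mm past the window), 50 mm on the other.
- scanner_window (a point): Middle of the scanner's window, on its surface, 115 mm above the counter; 34 mm from the scanner's origin along its -x. Axes as the scanner's: the window looks along -x, z is up.
- squat_jar1: Squat amber jar with gold lid and barcode label, 70 mm in diameter, 68 mm high, loose in the pan. Origin: centre of its underside. Leave alone.
- squat_jar2: A second squat jar, just like squat_jar1. Leave alone.
- squat_jar3: A third squat jar, just like squat_jar1. Leave alone.
- label_roll: Roll of paper labels lying flat on the counter, 72 mm in diameter, 40 mm high, loose. Origin: centre of its underside. Leave alone.
Not all that is in view belongs to the job. Leave any black or purple look-alike of the tall_jar alone.

How it is judged (in metres and radians):
On the way:
1. the tall jar is lifted out of the pan in the gripper (height (world z) of tall_jar above 0.03 m and contact force between the fingers and tall_jar above 0.5 N and contact force between tall_jar and pan below 0.1 N), for 0.2 s.
At the end, for the whole second after the job is handed in: The tall jar hangs still in the gripper, touching nothing else: upright within 8 deg, its label 60 to 140 mm from the window, facing it within 15 deg, its middle within 25 mm sideways and 20 mm in height of the window's. Other jars and label roll within 25 mm of their starts (x of jar_label in the frame of scanner_window between -0.14 and -0.06 m and y of jar_label in the frame of scanner_window between -0.025 and 0.025 m and z of jar_label in the frame of scanner_window between -0.02 and 0.02 m and angle between the x axis of tall_jar and the x axis of scanner, either way round below 0.26 rad and x of scanner_window in the frame of tall_jar above 0.05 m and angle between tall_jar's own z axis and vertical below 0.14 rad and linear speed of tall_jar below 0.03 m/s and contact force between the fingers and tall_jar above 0.5 N and contact force between each of tall_jar, the arm and scanner below 0.1 N and contact force between tall_jar and pan below 0.1 N and distance of each of squat_jar1, squat_jar2, squat_jar3, label_roll from where it was at the start of the episode below 0.025 m and contact force between tall_jar and squat_jar1 below 0.1 N and contact force between tall_jar and squat_jar2 below 0.1 N and contact force between tall_jar and squat_jar3 below 0.1 N and contact force between tall_jar and label_roll below 0.1 N); the arm keeps its last pose, push and grip.
It fails at once if the tall jar is tipped more than 35 degrees (angle between tall_jar's own z axis and vertical above 0.61 rad).
It fails at once if the scanner is bumped by the arm or the jar (over 5 N) (contact force between any of the arm, tall_jar and scanner above 5 N).
It fails at once if another jar or the label roll is knocked (moved over 25 mm or tipped over 20 degrees) (distance of any of squat_jar1, squat_jar2, squat_jar3, label_roll from where it was at the start of the episode above 0.025 m or angle between any of squat_jar1, squat_jar2, squat_jar3, label_roll's own z axis and vertical above 0.35 rad).
It also fails if it takes over 35 s, if anything falls off the work surface, if the arm or the gripper's body presses on something with over 40 N, if the wrist force passes 120 N, or if a joint passes its speed limit or range.

## Robot

A 6-joint arm with a two-finger parallel gripper is mounted at the origin on the work surface. World frame = base frame: x ahead of the robot, y to its left, z up, the work surface at z = 0. Lengths are in mm, angles in rad, forces in N, time in s.
With the tool pointing down it reaches from about 300 to 775 mm from the base axis. Payload 14.6 kg.
Tool frame: the origin (TCP) lies at the very end of the fingers, on their centre line; the grasp point (between the pads) lies 19 mm behind it; z points along the fingers, y is the line along which they close (so a half turn about z gives the same grasp; the last joint's range is limited). The gripper opens to 94 mm and grips with 3 to 60 N. Pads are 16 mm wide; open, the fingers measure 119 mm over their backs; the gripper's body (75 mm by 177 mm) begins 78 mm behind the grasp point.
Start: joints at [-1.265, 0.3, 1.521, -0, 1.321, -0.067], TCP at [200.316, -512.214, 205.446] pointing down, gripper open.
Joint ranges: [-3.03, 3.03], [-0.79, 2.21], [0.23, 2.52], [-1.04, 4.18], [0, 3.07], [-2.55, 2.55]. Speed limits (rad/s): [2.22, 2.22, 2.57, 3.14, 3.14, 3.14].

## Interface

Orientations are given as [roll, pitch, yaw] about the fixed x, y, z axes, in that order (R = Rz(yaw) Ry(pitch) Rx(roll)).
In Python, from cell import manip, optics gives the robot as it stands.
- The arm moves only by the shell command python3 -m crank 'ROWS' [FORCE]. ROWS is JSON, a list of rows, each a list of 7 numbers: the opening in per cent of the stroke, from 0 (shut) to 100 (fully open), then the shift along the tool's x, y, z in mm, then the turn, a rotation vector about the tool's x, y, z in rad. A call has 1 to 10 rows; each row is the pose to reach, as a shift and turn from the pose commanded when the call began, along the tool's axes at that moment; what a row does not reach only later rows make up. A row lasts 1/10 s, in which the tool goes at most 50 mm and 8.59 degrees, less where a joint would pass 70% of its speed; a pose out of reach is approached as far as the arm can. A call with a gripper value outside its range is refused whole. The fingers move at their own pace and stop on an object; FORCE is the grip in N (left out, the last holds). Time passes only in rows, so rows that repeat a pose let the fingers close. It gives the time, the measured TCP pose, the force, the opening and the grip force at its end, in the units of the state.
- manip.read_state(): the state, without advancing time (a new reading comes with each control period).
- optics.camera(name): name is "scene" or "top"; returns (picture, depth): 400x640x3 uint8, red, green, blue; 400x640 float32, mm along the optical axis (not along the pixel's ray), 0 where there is no reading.
- optics.calibration(name): a dict with "camera_matrix" (3x3 intrinsics, pixels), "R" (3x3) and "t" (3): a world point X has camera coordinates R X + t. Camera axes: x right, y down, z forward; pixel columns grow to the right and rows downward; lengths in mm; the calibration is good to about 2 mm. A picture is of the moment at which its call begins. calibration takes no time and is no camera call.
- manip.sign_off(): hands the job in; it is judged then, once.
The state is a dict: "clock": time; "joints": joint angles; "qd": joint speeds; "effort": joint torques, N m; "eef_pos": TCP position; "eef_rot": TCP orientation; "wrist_force": force on the tool from outside, world axes, zero at the start; "moment": the same for the moment, N m; "finger_gap": finger opening in mm; "finger_force": force on a finger pad.
Only numpy, scipy, OpenCV 4.12 (cv2) and the standard library are available. Lean on these libraries where they do the work, as an engineer would, in place of code of your own. Each camera call takes 0.05 s, during which the arm holds its last target. There are 200 camera calls.

## Working session

There is one attempt and no reset: what is moved stays moved. The work goes in short steps, Python scripts to look and compute and a shell command to move; the robot and the scene stay as the last step left them, time stands still between calls to the robot, and variables do not carry over. Pictures are saved under pics/ and viewed, at most 10 in all, crops included, and the job is handed in when it is done.

```bash
mkdir -p pics; ls; python3 - <<'E'
from cell import manip, optics
import cv2,numpy as np
for n in("scene","top"):
    p,d=optics.camera(n); cv2.imwrite(f"pics/{n}0.png",p[:,:,::-1]); np.save(f"pics/{n}0.npy",d)
    c=optics.calibration(n); print(n,{k:np.round(v,3).tolist() for k,v in c.items()})
print(manip.read_state())
E
```

```text
pics
scene {'camera_matrix': [[455.989, 0.0, 319.564], [0.0, 455.989, 205.754], [0.0, 0.0, 1.0]], 'R': [[-0.063, 0.998, -0.012], [0.82, 0.045, -0.571], [-0.57, -0.045, -0.821]], 't': [-3.701, -467.321, 1363.128]}
top {'camera_matrix': [[491.21, 0.0, 315.633], [0.0, 491.21, 198.764], [0.0, 0.0, 1.0]], 'R': [[0.02, -1.0, 0.012], [-0.996, -0.021, -0.083], [0.083, -0.011, -0.997]], 't': [4.626, 654.34, 1265.889]}
{'clock': 0.1, 'joints': array([-1.26463181e+00,  3.00396423e-01,  1.52149309e+00,  1.04732488e-05,
        1.32071950e+00, -6.65921949e-02]), 'qd': array([ 9.69368655e-04, -1.18619427e-03, -8.06642777e-04,  5.09086517e-04,
       -4.22052131e-04, -9.67121856e-05]), 'effort': array([ 2.84008805e-03, -5.32633531e+01, -3.53282726e+01,  7.10156746e-02,
        2.34677747e-02, -6.76896866e-05]), 'eef_pos': array([ 200.2356592 , -512.00848602,  204.96452002]), 'eef_rot': array([-3.14057922e+00, -7.77540973e-05,  3.72754079e-01]), 'wrist_force': array([-0.86439473, -0.14474265,  0.7693274 ]), 'moment': array([-0.00180119,  0.04156672,  0.01105288]), 'finger_force': 0.0, 'finger_gap': 93.70951175809722}
```

View pics/scene0.png

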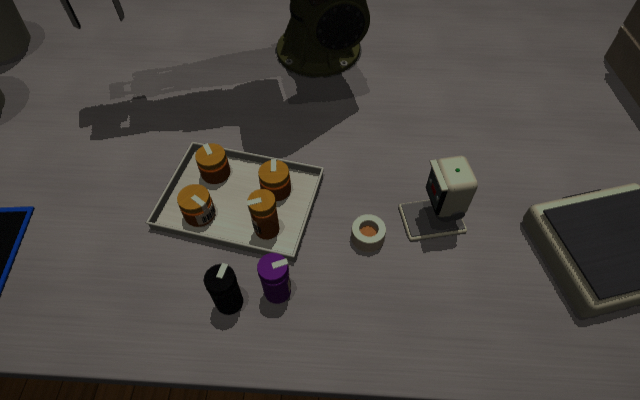

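View pics/top0.png

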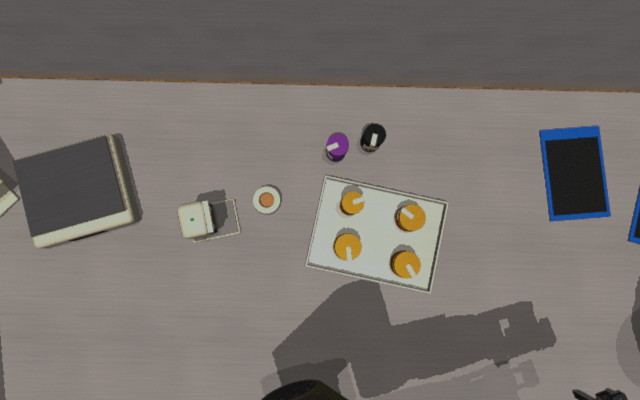

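Scene picture: the tall amber jar stands at about (263,213), with squat jars at (212,162), (274,179) and (196,205). The look-alikes are black (223,289) and purple (274,277). The scanner head is at (452,187) and the roll at (368,232).
Top picture: the tall jar's lid is at about (352,203), the squat jars at (411,217), (347,247) and (406,264), purple at (337,146), black at (373,137), the scanner at (197,220) and the roll at (267,200).
I choose the amber one at scene (263,213) / top (352,203), since it's the only amber jar that is tall and slim. Next I'll check it in a crop and measure.

```bash
cat > h.py <<'E'
import numpy as np,cv2
from cell import manip,optics
def ray(n,uv,z):
    c=optics.calibration(n);K,R,t=[np.array(c[k],float) for k in("camera_matrix","R","t")]
    uv=np.atleast_2d(np.array(uv,float)); d=(R.T@np.linalg.inv(K)@np.c_[uv,np.ones(len(uv))].T).T
    o=-R.T@t; return o+d*((z-o[2])/d[:,2])[:,None]
def proj(n,X):
    c=optics.calibration(n);K,R,t=[np.array(c[k],float) for k in("camera_matrix","R","t")]
    p=K@(R@np.atleast_2d(X).T+t[:,None]); return (p[:2]/p[2]).T
def cloud(n,d):
    c=optics.calibration(n);K,R,t=[np.array(c[k],float) for k in("camera_matrix","R","t")]
    v,u=np.mgrid[0:400,0:640]; P=np.stack([u*d,v*d,d],-1)@np.linalg.inv(K).T
    return (P-t)@R
E
python3 - <<'E'
from h import *
p=cv2.imread("pics/top0.png");s=cv2.imread("pics/scene0.png")
a=cv2.resize(p[170:250,320:400],(400,400),interpolation=2);b=cv2.resize(s[170:250,225:305],(400,400),interpolation=2)
cv2.imwrite("pics/crop1.png",np.hstack([a,b]))
cv2.imwrite("pics/crop2.png",np.hstack([cv2.resize(p[180:260,170:250],(400,400),interpolation=2),cv2.resize(s[145:245,395:495],(400,400),interpolation=2)]))
d=np.load("pics/top0.npy");W=cloud("top",d)
hsv=cv2.cvtColor(p,40)
lid=cv2.inRange(hsv,(8,120,90),(25,255,255))
n,l,st,ce=cv2.connectedComponentsWithStats(lid)
for i in range(1,n):
    if st[i,4]>60:
        m=l==i; print("lid",ce[i].round(1),st[i].tolist(),np.median(W[m],0).round(0))
# lid-top disc of the tall jar: pixels of depth z 105..120 in its region
R=(slice(180,230),slice(330,380)); z=W[R][...,2]
m=(abs(z-115)<7); P=W[R][m]; print("disc n",m.sum(),P.min(0).round(),P.max(0).round(),P.mean(0).round(1))
# white strip
hs=hsv[R]; w=m&(hs[...,1]<90)&(hs[...,2]>120); print("strip",w.sum(),W[R][w].mean(0).round(1))
dS=np.load("pics/scene0.npy")
for nm,dd,R in(("top",d,(slice(190,250),slice(165,225))),("scene",dS,(slice(145,225),slice(415,485)))):
    w=cloud(nm,dd)[R]; m=(abs(w[...,2]-168)<5); Q=w[m]; print(nm,"head top",m.sum(),Q.mean(0).round(1),cv2.minAreaRect(Q[:,:2].astype(np.float32)))
E
```

```text
lid [79.7 78.3] [51, 78, 56, 2, 62] [1215. 1024. -751.]
lid [340.7  84.3] [312, 84, 56, 2, 62] [1215.  -96. -749.]
lid [351.2 202.7] [341, 191, 23, 24, 344] [636. -68. 115.]
lid [266.3 199.6] [260, 193, 14, 14, 153] [649. 149.  21.]
lid [411.9 218.1] [398, 204, 28, 27, 508] [ 604. -229.   71.]
lid [347.1 245.5] [334, 234, 27, 26, 494] [535. -61.  71.]
lid [405.5 263.5] [392, 251, 29, 27, 520] [ 493. -209.   71.]
disc n 403 [ 614. -100.  109.] [668. -46. 122.] [641.1 -71.6 115.2]
strip 59 [646.4 -84.9 115.9]
top head top 888 [590.1 302.6 167.2] ((590.5267333984375, 300.96478271484375), (77.17081451416016, 73.12940979003906), 13.65178108215332)
scene head top 1161 [591.9 300.6 167.6] ((589.49951171875, 301.458251953125), (78.09247589111328, 74.70874786376953), 14.885275840759277)
```

View pics/crop1.png

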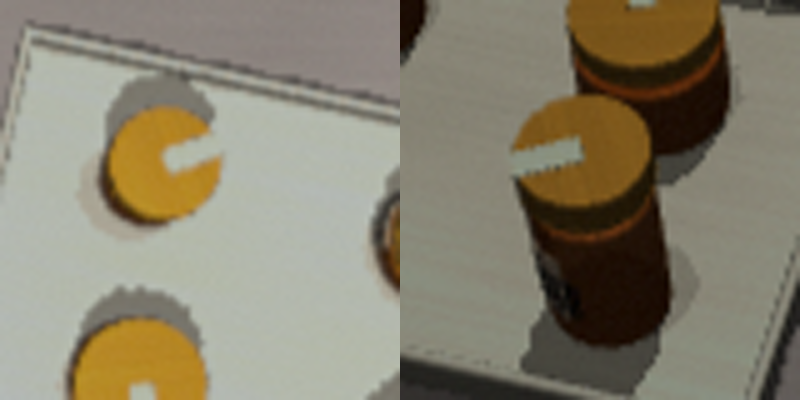

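View pics/crop2.png

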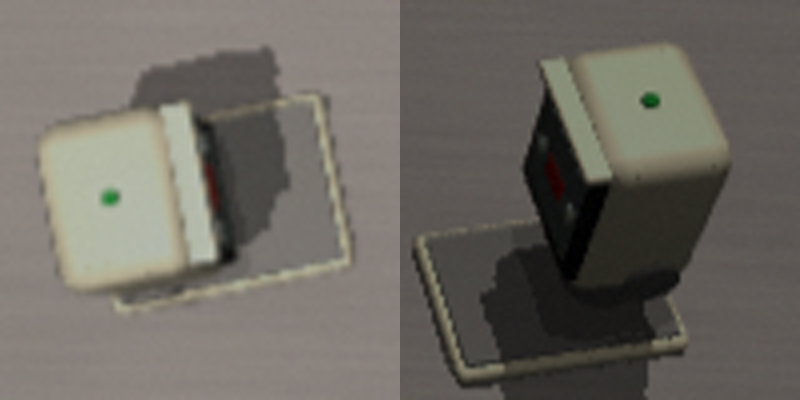

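Top crop: the amber lid is centred at about (353,203) and its strip runs right and slightly up, so the label faces roughly -68° in world. The scene crop shows the same jar, tall, with its label on the left. The scanner crop shows the window on the head's right-hand side in the top view (-y in world), facing about -75°. The choice is confirmed.

I'll compute the strip heading and the first move. The tool yaw at grasp should be about -0.9, so that joint 6 has room for the half turn and the pads stay clear of the label.

```bash
cat >> h.py <<'E'
from scipy.spatial.transform import Rotation as Ro
def delta(p,yaw):
    s=manip.read_state(); R=Ro.from_euler('xyz',s['eef_rot']); T=Ro.from_euler('xyz',[np.pi,0,yaw])
    print("shift",R.inv().apply(np.array(p)-s['eef_pos']).round(1),"turn",(R.inv()*T).as_rotvec().round(3),"q",s['joints'].round(2),"pos",s['eef_pos'].round(1),s['eef_rot'].round(3),"t",s['clock'])
E
python3 - <<'E'
from h import *
for n,R,o in(("top",(180,230,330,380),0),("scene",(180,225,245,285),0)):
    p=cv2.imread(f"pics/{n}0.png");W=cloud(n,np.load(f"pics/{n}0.npy"));h=cv2.cvtColor(p,40)
    a,b,c,d=R;z=W[a:b,c:d,2];m=(z>108)&(z<122);w=m&(h[a:b,c:d,1]<110)
    v,u=np.nonzero(m);uv=np.c_[u+c,v+a];D=ray(n,uv,115)[:,:2];C,r=cv2.minEnclosingCircle(D.astype(np.float32))
    v,u=np.nonzero(w);S=ray(n,np.c_[u+c,v+a],115)[:,:2]
    e=np.linalg.eigh(np.cov(S.T))[1][:,1]; g=S.mean(0)-D.mean(0)
    print(n,"disc",D.mean(0).round(1),"circ",np.round(C,1),round(r,1),len(S),"axis deg",np.degrees(np.arctan2(e[1],e[0])).round(1),"off",np.degrees(np.arctan2(g[1],g[0])).round(1))
# window top edge corners (from crop2): top view 195..  foot corners
print("foot corners z14",ray("top",[[170+315/5,180+95/5],[170+350/5,180+262/5]],14).round(1))
print("cover edge z168",ray("top",[[170+186/5,180+103/5],[170+215/5,180+263/5]],168).round(1))
delta([641,-72,205],-0.9)
E
```

```text
top disc [641.1 -71.6] circ [640.9 -72. ] 28.2 67 axis deg 91.8 off -68.1
scene disc [641.7 -71.2] circ [641.2 -69.9] 30.6 82 axis deg 119.5 off -83.9
foot corners z14 [[649.9 237.2  14. ]
 [561.9 215.8  14. ]]
cover edge z168 [[632.7 273.  168. ]
 [558.4 256.6 168. ]]
shift [ 5.707e+02 -2.493e+02  3.000e-01] turn [-1.000e-03  1.000e-03  1.273e+00] q [-1.26  0.3   1.52  0.    1.32 -0.07] pos [ 200.2 -512.   205. ] [-3.141 -0.     0.373] t 0.1
```

```bash
python3 -m crank '[[100,250,-280,0,0,0,0.6],[100,250,-280,0,0,0,0.6],[100,250,-280,0,0,0,0.6],[100,250,-280,0,0,0,0.6],[100,250,-280,0,0,0,0.6],[100,250,-280,0,0,0,0.6],[100,250,-280,0,0,0,0.6],[100,250,-280,0,0,0,0.6],[100,250,-280,0,0,0,0.6],[100,250,-280,0,0,0,0.6]]'; python3 -c "
from h import *;delta([641,-72,205],-0.9)"
```

```text
clock: 1.1
eef_pos: [331.2, -160.2, 205.4]
eef_rot: [3.141, 0.0, -0.225]
wrist_force: [-0.5, -0.2, 0.4]
finger_gap: 93.9
finger_force: 0.0
shift [ 282.2 -155.2    0.4] turn [0.    0.    0.675] q [-0.55 -0.12  1.98 -0.    1.28  1.25] pos [ 331.2 -160.2  205.4] [ 3.141  0.    -0.225] t 1.1
```

```bash
python3 -m crank '[[100,282,-155,0,0,0,0.675],[100,282,-155,0,0,0,0.675],[100,282,-155,0,0,0,0.675],[100,282,-155,0,0,0,0.675],[100,282,-155,0,0,0,0.675],[100,282,-155,0,0,0,0.675],[100,282,-155,0,0,0,0.675],[100,282,-155,0,0,0,0.675],[100,282,-155,0,0,0,0.675],[100,282,-155,0,0,0,0.675]]'; python3 - <<'E'
from h import *
delta([641,-72,62],-0.9)
p,d=optics.camera("scene");q,_=optics.camera("top")
for P,n in((p,"scene"),(q,"top")):
    for r in(0,1): pass
c=proj("scene",[641,-72,115])[0];e=proj("top",[641,-72,115])[0];print(c,e)
a=cv2.resize(p[110:260,210:330,::-1],(400,500),interpolation=2);b=cv2.resize(q[130:280,290:410,::-1],(400,500),interpolation=2)
cv2.imwrite("pics/above.png",np.hstack([a,b]))
E
```

```text
clock: 2.1
eef_pos: [640.1, -74.2, 205.4]
eef_rot: [3.141, 0.0, -0.904]
wrist_force: [-1.2, 0.5, 0.1]
finger_gap: 94.1
finger_force: 0.0
shift [ -1.2  -2.1 143.4] turn [ 0.     0.    -0.004] q [-0.17  0.51  1.22 -0.    1.41  2.3 ] pos [640.1 -74.2 205.4] [ 3.141  0.    -0.904] t 2.1
[260.58091938 200.26132362] [352.70487687 201.89983866]
```

View pics/above.png

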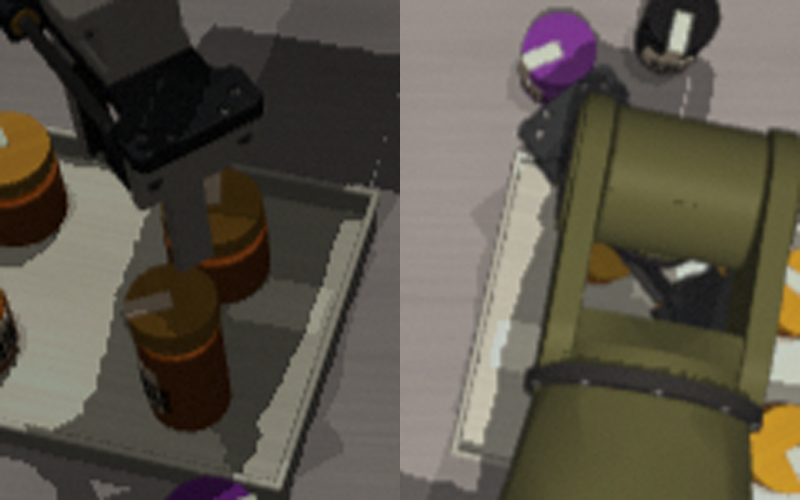

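The left half (scene) shows the open gripper hanging above the tall jar, with the lid at about crop (172,305). The right half (top) is mostly hidden by the arm, and neighbours are clear of the fingers. I descend to TCP z = 62, putting the pads about 78 mm up the jar, and grip.

```bash
python3 -m crank '[[100,-1,-2,20,0,0,0],[100,-1,-2,40,0,0,0],[100,-1,-2,60,0,0,0],[100,-1,-2,80,0,0,0],[100,-1,-2,95,0,0,0],[100,-1,-2,110,0,0,0],[100,-1,-2,125,0,0,0],[100,-1,-2,135,0,0,0],[100,-1,-2,143,0,0,0],[100,-1,-2,143,0,0,0]]' && python3 -m crank '[[40,0,0,0,0,0,0],[40,0,0,0,0,0,0],[40,0,0,0,0,0,0],[40,0,0,0,0,0,0],[40,0,0,0,0,0,0],[40,0,0,0,0,0,0],[40,0,0,0,0,0,0],[40,0,0,0,0,0,0],[40,0,0,0,0,0,0],[40,0,0,0,0,0,0]]' 25
```

```text
clock: 3.2
eef_pos: [641.4, -70.8, 61.4]
eef_rot: [3.141, 0.001, -0.902]
wrist_force: [0.4, -0.4, -0.0]
finger_gap: 93.9
finger_force: 0.0
clock: 4.2
eef_pos: [641.8, -71.0, 62.6]
eef_rot: [-3.142, -0.0, -0.902]
wrist_force: [-1.6, -1.6, 3.7]
finger_gap: 55.6
finger_force: 25.0
```

```bash
python3 -m crank '[[40,0,0,0,0,0,0],[40,0,0,-5,0,0,0],[40,0,0,-15,0,0,0],[40,0,0,-30,0,0,0],[40,0,0,-45,0,0,0],[40,0,0,-60,0,0,0],[40,0,0,-75,0,0,0],[40,0,0,-85,0,0,0],[40,0,0,-90,0,0,0],[40,0,0,-90,0,0,0]]' 35; python3 - <<'E'
from h import *
# jar underside 3 at grasp with TCP 62 -> label middle = TCP-17; window 115 -> TCP z 132
n=np.array([np.cos(np.radians(-76)),np.sin(np.radians(-76))]);w=np.array([588.5,301.5])+34*n
print("window",w,"jar axis goal",w+127.6*n)
delta([*(w+127.6*n),152],-0.9)
p,d=optics.camera("scene");c=proj("scene",[641,-72,160])[0].astype(int);print(c)
cv2.imwrite("pics/lift.png",cv2.resize(p[c[1]-50:c[1]+70,c[0]-60:c[0]+60,::-1],(500,500),interpolation=2))
E
```

```text
clock: 5.2
eef_pos: [641.9, -70.9, 153.0]
eef_rot: [-3.141, -0.001, -0.902]
wrist_force: [-1.2, 0.1, -4.8]
finger_gap: 55.3
finger_force: 35.0
window [596.72534445 268.50994531] jar axis goal [627.59457833 144.70021063]
shift [-178.1 -122.4    1. ] turn [-0.001 -0.001 -0.002] q [-0.17  0.56  1.28  0.    1.3   2.31] pos [641.9 -70.9 153. ] [-3.141e+00 -1.000e-03 -9.020e-01] t 5.2
[257 186]
```

View pics/lift.png

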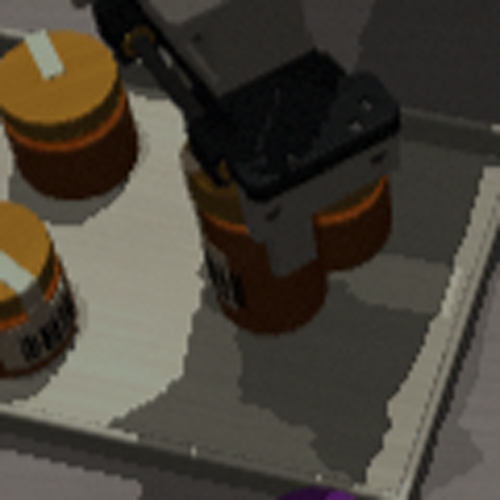

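The jar is clear of the pan and upright between the fingers, at about crop (255,260), with its label on the left and not covered by the pads. Next I turn it about 172° counter-clockwise seen from above, which is a tool-z turn of -3.0.

```bash
python3 -m crank '[[40,0,0,0,0,0,-0.06],[40,0,0,0,0,0,-0.18],[40,0,0,0,0,0,-0.3],[40,0,0,0,0,0,-0.42],[40,0,0,0,0,0,-0.54],[40,0,0,0,0,0,-0.66],[40,0,0,0,0,0,-0.78],[40,0,0,0,0,0,-0.9],[40,0,0,0,0,0,-1.02],[40,0,0,0,0,0,-1.14]]' && python3 -m crank '[[40,0,0,0,0,0,-0.12],[40,0,0,0,0,0,-0.24],[40,0,0,0,0,0,-0.36],[40,0,0,0,0,0,-0.48],[40,0,0,0,0,0,-0.6],[40,0,0,0,0,0,-0.72],[40,0,0,0,0,0,-0.84],[40,0,0,0,0,0,-0.96],[40,0,0,0,0,0,-1.06],[40,0,0,0,0,0,-1.1]]'; python3 -c "
from h import *;delta([628,100,152],2.1);delta([628,145,152],2.1)"
```

```text
clock: 6.25
eef_pos: [641.4, -70.8, 151.4]
eef_rot: [-3.141, 0.001, 0.243]
wrist_force: [0.6, -0.9, -4.4]
finger_gap: 55.1
finger_force: 35.0
clock: 7.25
eef_pos: [641.4, -70.8, 151.4]
eef_rot: [-3.14, 0.0, 1.342]
wrist_force: [-0.1, 0.2, -3.7]
finger_gap: 55.3
finger_force: 35.0
shift [163.3 -51.9  -0.5] turn [-0.002 -0.001 -0.758] q [-0.17  0.56  1.28  0.    1.3   0.06] pos [641.4 -70.8 151.4] [-3.14   0.     1.342] t 7.25
shift [207.1 -62.1  -0.5] turn [-0.002 -0.001 -0.758] q [-0.17  0.56  1.28  0.    1.3   0.06] pos [641.4 -70.8 151.4] [-3.14   0.     1.342] t 7.25
```

```bash
python3 -m crank '[[40,10,-3,0,0,0,-0.08],[40,28,-9,0,0,0,-0.16],[40,48,-15,0,0,0,-0.24],[40,68,-21,0,0,0,-0.32],[40,88,-28,0,0,0,-0.41],[40,108,-34,0,0,0,-0.5],[40,128,-41,0,0,0,-0.59],[40,146,-47,0,0,0,-0.68],[40,158,-50,0,0,0,-0.74],[40,163,-52,0,0,0,-0.758]]' && python3 -m crank '[[40,0,0,0,0,0,0],[40,0,0,0,0,0,0]]'; python3 - <<'E'
from h import *
delta([628,145,132],2.1)
out=[]
for n in("top","scene"):
    p,d=optics.camera(n);np.save(f"pics/{n}1.npy",d);cv2.imwrite(f"pics/{n}1.png",p[:,:,::-1])
    c=proj(n,[620,150,130])[0].astype(int);print(n,c-70)
    out.append(cv2.resize(p[c[1]-70:c[1]+70,c[0]-70:c[0]+70,::-1],(400,400),interpolation=2))
cv2.imwrite("pics/near.png",np.hstack(out))
E
```

```text
clock: 8.25
eef_pos: [628.4, 100.8, 151.6]
eef_rot: [-3.14, -0.001, 2.098]
wrist_force: [0.1, 0.4, -4.5]
finger_gap: 55.5
finger_force: 35.0
clock: 8.45
eef_pos: [628.8, 99.2, 152.1]
eef_rot: [-3.141, -0.0, 2.094]
wrist_force: [-0.3, 0.2, -3.2]
finger_gap: 55.2
finger_force: 35.0
shift [40.1 22.3 20.1] turn [-0.001 -0.    -0.006] q [ 0.1   0.54  1.31 -0.    1.29 -0.42] pos [628.8  99.2 152.1] [-3.141 -0.     2.094] t 8.45
top [191 138]
scene [303 122]
```

View pics/near.png

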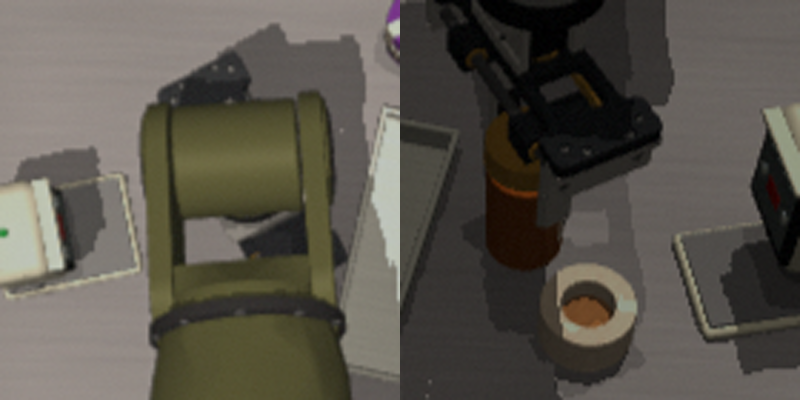

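The left half (top) shows the arm covering the jar, with the scanner to its left. The right half (scene) shows the jar upright in the gripper, behind and above the roll at crop (588,310), with open space to the scanner. I'll check the heading from hand-picked strip ends and the camera azimuth before the last step.

```bash
python3 - <<'E'
from h import *
for n,uv in(("top",[[353.2,202.2],[363.8,198.4]]),("scene",[[261,200.3],[247.6,202.4]])):
    P=ray(n,uv,115);d=P[1]-P[0];print(n,P[0].round(1),d.round(1),np.degrees(np.arctan2(d[1],d[0])).round(1))
c=optics.calibration("scene");o=-np.array(c["R"]).T@np.array(c["t"]);print(o.round(),"az cam from jar",np.degrees(np.arctan2(o[1]+72,o[0]-641)))
# tilt/axis of held jar from scene: amber silhouette columns
p=cv2.imread("pics/scene1.png");h=cv2.cvtColor(p,40);x0,y0=303,122
m=cv2.inRange(h,(0,120,20),(25,255,255));m[:, :320]=0;m[:,362:]=0;m[:160]=0;m[222:]=0
for r in range(176,222,3):
    u=np.nonzero(m[r])[0]
    if len(u):print(r,u.min(),u.max(),end="; ")
print()
for z in(60+33,115+33,):print(z,proj("scene",[[628.8,99.2,z]]).round(1))
W=cloud("scene",np.load("pics/scene1.npy"))
Q=W[m>0];print("amber z range",Q[:,2].min().round(1),np.percentile(Q[:,2],[2,98]).round(1))
for a in(95,110,125,140):
    q=Q[abs(Q[:,2]-a)<6]; print(a,len(q),q.mean(0).round(1),q.min(0).round(1),q.max(0).round(1))
E
```

```text
top [640.3 -73.2 115. ] [  9.9 -25.9   0. ] -69.1
scene [641.  -71.2 115. ] [  6.5 -25.9   0. ] -75.8
[1159.   87.  852.] az cam from jar 17.043449406097807
176 332 350; 179 333 351; 182 333 351; 185 333 351; 188 333 350; 191 333 350; 194 333 350; 197 333 350; 200 333 358; 203 333 357; 206 333 358; 209 334 358; 212 336 355; 215 341 352; 
93 [[346.5 205.4]]
148 [[347.5 189.1]]
amber z range -0.7 [ 98.5 257. ]
95 31 [651.7  95.8  98.4] [637.2  72.2  94.9] [657.1 122.4 100.5]
110 90 [651.6  96.8 110. ] [637.7  72.1 104. ] [657.5 121.8 115.9]
125 95 [652.   95.  124.9] [636.6  71.7 119. ] [658.3 119.  130.8]
140 83 [651.9  93.  139.3] [636.4  71.6 134. ] [657.3 120.3 146. ]
```

The strip says about -70°, but the visible label edge hints at something less. I'll project the label's edge points and compare them with its pixels in the first picture.

```bash
python3 - <<'E'
from h import *
for a in(-75,-70,-60,-50):
    e=np.radians(a+43);print(a,*[((proj("scene",[641+27.3*np.cos(e),-72+27.3*np.sin(e),z+3])[0]-[225,170])*5+[400,0]).round() for z in(20,42,64)])
s=cv2.imread("pics/scene0.png")[218:238,250:270]
print("gray");g=cv2.cvtColor(s,6);h=cv2.cvtColor(s,40)
for r in range(0,20,2):print(218+r,g[r].tolist(),h[r,:,1].tolist())
E
```

```text
-75 [562. 320.] [556. 292.] [549. 264.]
-70 [567. 322.] [560. 295.] [554. 266.]
-60 [576. 326.] [570. 299.] [564. 271.]
-50 [587. 329.] [581. 302.] [575. 273.]
gray
218 [134, 86, 44, 17, 16, 17, 21, 24, 28, 32, 32, 31, 36, 37, 31, 28, 25, 23, 22, 21] [34, 40, 111, 209, 208, 238, 225, 203, 234, 206, 212, 221, 216, 208, 199, 216, 198, 204, 210, 207]
220 [132, 95, 50, 38, 28, 17, 21, 22, 23, 20, 22, 23, 19, 21, 22, 20, 17, 16, 18, 17] [34, 39, 61, 105, 170, 247, 211, 225, 182, 216, 205, 197, 231, 197, 195, 216, 220, 237, 221, 229]
222 [132, 133, 59, 42, 48, 48, 36, 22, 21, 22, 22, 18, 18, 17, 18, 16, 18, 16, 17, 17] [34, 34, 34, 69, 71, 80, 127, 203, 210, 210, 210, 221, 211, 220, 220, 228, 221, 246, 211, 228]
224 [134, 135, 91, 20, 26, 43, 43, 24, 16, 16, 15, 17, 16, 17, 15, 16, 19, 15, 15, 14] [30, 33, 30, 26, 79, 68, 69, 180, 219, 219, 219, 208, 219, 211, 255, 219, 220, 246, 227, 235]
226 [132, 134, 135, 57, 23, 17, 21, 22, 15, 16, 16, 17, 16, 15, 16, 17, 15, 19, 17, 16] [35, 32, 33, 39, 51, 54, 74, 78, 153, 235, 246, 228, 236, 246, 237, 202, 227, 220, 209, 237]
228 [134, 134, 133, 12
[... 173 characters left out ...]
137, 136, 60, 36, 27, 17, 18, 7, 3, 16, 18, 17, 18, 16, 15, 17, 17, 18] [27, 29, 31, 24, 56, 70, 53, 94, 77, 234, 64, 217, 202, 219, 221, 237, 235, 220, 209, 211]
232 [137, 137, 135, 95, 71, 39, 22, 26, 35, 6, 9, 10, 15, 16, 18, 15, 17, 18, 15, 15] [28, 29, 26, 29, 35, 94, 148, 62, 83, 73, 182, 210, 227, 219, 204, 236, 219, 211, 235, 255]
234 [135, 135, 93, 69, 68, 69, 38, 20, 23, 17, 15, 14, 15, 15, 17, 16, 19, 18, 15, 18] [26, 30, 32, 36, 36, 33, 96, 187, 155, 217, 223, 226, 237, 235, 220, 237, 196, 191, 227, 202]
236 [136, 75, 70, 71, 69, 70, 68, 62, 29, 17, 17, 15, 18, 17, 17, 16, 16, 16, 17, 16] [26, 36, 35, 35, 32, 29, 36, 39, 113, 211, 220, 237, 211, 209, 209, 228, 227, 227, 211, 228]
```

The visible label edges fit a starting heading of about -66° to -70°. The jar therefore now faces about 104°, and the window needs 104°. The bottom silhouette (row ~216) matches an underside at z≈93, so it hasn't slipped. Final step:

```bash
python3 -m crank '[[40,2,1,1,0,0,0],[40,7,4,4,0,0,0],[40,13,7,7,0,0,0],[40,19,10,10,0,0,0],[40,25,14,13,0,0,0],[40,31,17,16,0,0,0],[40,36,20,18,0,0,0],[40,39,22,19,0,0,0],[40,40,22,20,0,0,0],[40,40,22,20,0,0,0]]' && python3 -m crank '[[40,0,0,0,0,0,0],[40,0,0,0,0,0,0],[40,0,0,0,0,0,0],[40,0,0,0,0,0,0],[40,0,0,0,0,0,0]]'; python3 - <<'E'
from h import *
delta([628,145,132],2.1)
out=[]
for n in("top","scene"):
    p,d=optics.camera(n);c=proj(n,[610,190,115])[0].astype(int)
    out.append(cv2.resize(p[c[1]-65:c[1]+65,c[0]-65:c[0]+65,::-1],(400,400),interpolation=2))
    if n=="scene":
        print(c-65,proj(n,[[628+27.6*np.cos(b),145+27.6*np.sin(b),73] for b in np.radians([-80,-30,10,50,100])]).round(1).tolist())
        W=cloud(n,d);h=cv2.cvtColor(p,41);A=W[(h[...,1]>120)&((h[...,0]<25))]
        A=A[(abs(A[:,0]-628)<40)&(abs(A[:,1]-145)<40)&(A[:,2]>60)&(A[:,2]<190)]
        for z in(85,100,120,135):
            q=A[abs(A[:,2]-z)<6];print(z,len(q),q.min(0).round(0) if len(q) else "",q.max(0).round(0) if len(q) else "")
cv2.imwrite("pics/final.png",np.hstack(out))
E
```

```text
clock: 9.55
eef_pos: [627.7, 145.4, 132.4]
eef_rot: [-3.141, -0.0, 2.096]
wrist_force: [-0.6, 0.2, -4.4]
finger_gap: 55.7
finger_force: 35.0
clock: 10.05
eef_pos: [627.8, 145.3, 132.5]
eef_rot: [3.142, 0.0, 2.096]
wrist_force: [0.2, -0.2, -4.5]
finger_gap: 55.8
finger_force: 35.0
shift [-0.4  0.   0.5] turn [ 0.     0.    -0.004] q [ 0.17  0.57  1.31 -0.    1.26 -0.35] pos [627.8 145.3 132.5] [3.142 0.    2.096] t 10.05
[327 128] [[355.1, 213.0], [361.5, 221.1], [370.7, 222.9], [378.8, 219.4], [381.6, 210.4]]
85 85 [639. 119.  79.] [657. 168.  91.]
100 90 [636. 118.  94.] [657. 166. 106.]
120 87 [627. 117. 114.] [658. 164. 126.]
135 73 [638. 118. 129.] [657. 151. 141.]
```

View pics/final.png

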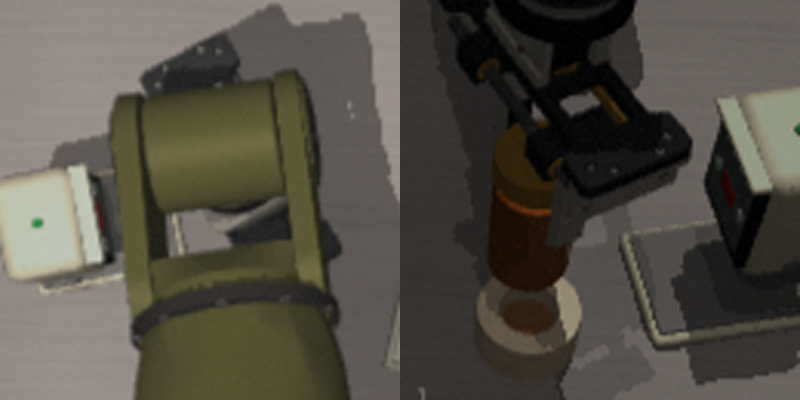

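The jar hangs upright in the gripper in front of the window, with its underside at about crop (530,285), where the projection puts z=73. The roll below it is still at scene pixel ~(369,232), and nothing touches the scanner. I hand the job in.

```bash
python3 -c "
from cell import manip;print(manip.sign_off())"
```

```text
the job is handed in; nothing more can be done
None
```

I handed the job in at about 10 s: by my measurements the tall jar is held still and upright about 100 mm in front of the scanner window, label facing it (heading good to roughly 5°) and level with its middle; the sign-off returned no verdict.

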